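# Find and release the latched valve key

### The job

One of the four identical push-push keys on the valve box has been left latched down, the other three are up. Working along the row from the leftmost to the rightmost key as the robot sees them, tap each key lightly with the fingertips to feel which it is, so lightly that no key latches or releases; then press the latched key fully home and let it spring up, so that all four keys end up. Do not pick up or shift the things lying about the box.

Things in the scene. Friction and masses are not known exactly. Their poses are not given: they have to be found in the camera images.
- valve_box: Grey metal valve box, 130 x 230 x 60 mm (x, y, z), fixed to the bench. Origin: centre of its underside, on the bench (z = 0). Its x axis points away from the robot, its y axis along the key row towards key 1. Four short brass stubs stick 21 mm out of its far side at mid-height. The catch of each key changes over only once: a key latched by mistake cannot be freed, a freed key does not latch again.
- cap_1: Key 1, the leftmost as seen from the robot: a white square-edged push key, 34 mm (x) by 28 mm (y), flat top. Origin: centre of its top face, which moves with the key; on the box's frame at x = 0, y = 67.5 mm, and 76 mm above the bench when the key is up, 72 mm when latched. Keys are 45 mm apart, centre to centre, with 17 mm gaps.
- key_1 (a joint): How far key 1 is down, in m: 0 up, about 0.004 latched, 0.008 fully home. An up key begins to yield straight down at about 1.4 N and then stiffens by 0.3 N per mm; a latched key does not give under about 2.5 N. Either goes fully home with 4 to 6 N (hard stop at 0.0085). Only beyond 0.0075 does the catch change over: a latched key then springs up as the finger leaves it, an up key stays latched.
- cap_2: Key 2, the second from the left as seen from the robot: a white square-edged push key, 34 mm (x) by 28 mm (y), flat top. Origin: centre of its top face, which moves with the key; on the box's frame at x = 0, y = 22.5 mm, and 76 mm above the bench when the key is up, 72 mm when latched. Keys are 45 mm apart, centre to centre, with 17 mm gaps.
- key_2 (a joint): How far key 2 is down, in m: 0 up, about 0.004 latched, 0.008 fully home. An up key begins to yield straight down at about 1.4 N and then stiffens by 0.3 N per mm; a latched key does not give under about 2.5 N. Either goes fully home with 4 to 6 N (hard stop at 0.0085). Only beyond 0.0075 does the catch change over: a latched key then springs up as the finger leaves it, an up key stays latched.
- cap_3: Key 3, the third from the left as seen from the robot: a white square-edged push key, 34 mm (x) by 28 mm (y), flat top. Origin: centre of its top face, which moves with the key; on the box's frame at x = 0, y = -22.5 mm, and 76 mm above the bench when the key is up, 72 mm when latched. Keys are 45 mm apart, centre to centre, with 17 mm gaps.
- key_3 (a joint): How far key 3 is down, in m: 0 up, about 0.004 latched, 0.008 fully home. An up key begins to yield straight down at about 1.4 N and then stiffens by 0.3 N per mm; a latched key does not give under about 2.5 N. Either goes fully home with 4 to 6 N (hard stop at 0.0085). Only beyond 0.0075 does the catch change over: a latched key then springs up as the finger leaves it, an up key stays latched.
- cap_4: Key 4, the rightmost as seen from the robot: a white square-edged push key, 34 mm (x) by 28 mm (y), flat top. Origin: centre of its top face, which moves with the key; on the box's frame at x = 0, y = -67.5 mm, and 76 mm above the bench when the key is up, 72 mm when latched. Keys are 45 mm apart, centre to centre, with 17 mm gaps.
- key_4 (a joint): How far key 4 is down, in m: 0 up, about 0.004 latched, 0.008 fully home. An up key begins to yield straight down at about 1.4 N and then stiffens by 0.3 N per mm; a latched key does not give under about 2.5 N. Either goes fully home with 4 to 6 N (hard stop at 0.0085). Only beyond 0.0075 does the catch change over: a latched key then springs up as the finger leaves it, an up key stays latched.
- post: Bystander: steel optics post, 13 mm thick and 60 mm high on a round foot of 40 mm, standing loose beside the box. Origin: centre of its underside.
- vial: Bystander: amber glass jar with white cap, 32 mm across, 60 mm high, standing loose beside the box. Origin: centre of its underside.
- driver: Bystander: screwdriver with black handle, 170 mm long, lying loose behind the box. Origin: near its middle, at bench level; x axis along it.

How it is judged:
By the outcome, as a careful person would: the job done as asked, in the order asked, and still so for the second after the job is handed in, with the robot touching nothing.
It also fails if it takes over 45 s, if anything falls off the work surface, if the arm or the gripper's body presses on something with over 40 N, if the wrist force passes 120 N, or if a joint passes its speed limit or range.

### The arm

A 6-joint arm with a two-finger parallel gripper is mounted at the origin on the work surface. World frame = base frame: x ahead of the robot, y to its left, z up, the work surface at z = 0. Lengths are in m, angles in degrees, forces in N, time in s.
With the tool pointing down it reaches from about 0.4 to 0.825 m from the base axis. Payload 7 kg.
Tool frame: the origin (TCP) lies midway between the tips of the shut fingers; the grasp point (between the pads) lies 19 mm behind it; z points along the fingers, y is the direction in which the jaws open and shut (so a half turn about z gives the same grasp; the last joint's range is limited). The gripper opens to 88 mm and grips with 3 to 60 N. Pads are 19 mm wide; open, the fingers measure 130 mm over their backs; the gripper's body (78 mm by 193 mm) begins 47 mm behind the grasp point.
Start: joints at [-53.795, 20.546, 0.682, 0, -70.136, -16.507], TCP at [0.227, -0.635, 0.227] pointing down, gripper open.
Joint ranges: [-176.03, 176.03], [-82.01, 121.73], [-58.28, 71.71], [-173.87, 95.51], [-174.79, -0.11], [-173.66, 173.66]. Speed limits (degrees/s): [136.94, 136.94, 172.46, 180, 180, 180].

### API

Orientations are given as a 3x3 rotation matrix whose columns are the frame's x, y, z axes.
In Python, from rig import robot gives the robot as it stands. Calls block until the motion is done:
- robot.goto(position, orientation): joint-space move of the TCP to a pose.
- robot.servo_line(position, ori=None, speed=0.15): straight line of the TCP; ori=None keeps the orientation; speed is the mean speed in m/s.
- robot.movej(angles): joint-space move.
- robot.move_gripper(opening): opening from 0.0 (shut) to 1.0 (fully open); the grip force is fixed at half the most; returns when the fingers have stopped.
- robot.dwell(seconds).
- robot.ik(position, orientation): joint angles nearest the present ones, or None.
- robot.grab_frame(name): name is "side" or "top" or "wrist"; returns (picture, depth): 384x512x3 uint8, red, green, blue; 384x512 float32, m along the optical axis (not along the pixel's ray), 0 where there is no reading.
- robot.camera_info(name): a dict with "vfov" (degrees; the focal length in pixels is half the picture's height over the tangent of half this angle, whatever the lens; pixels are square), "cx", "cy" (the principal point, pixels), "view" (4x4, takes a point from world to camera coordinates); the wrist camera has in their place "T_tool_cam" (4x4, takes a point from camera to tool coordinates, whose origin is the TCP and whose axes are the flange's). Camera axes: x right, y down, z forward; pixel columns grow to the right and rows downward; lengths in m; the calibration is good to about 2 mm. A picture is of the moment at which its call begins: read the wrist's pose just before it. camera_info takes no time and is no camera call.
A pose or a line that the arm cannot do raises robot.Unreachable and nothing moves.
- robot.job_done(): hands the job in, once; it reports no verdict.
Readings, each from a call of its own:
- robot.read_t(): time.
- robot.read_qpos(): joint angles.
- robot.read_qvel(): joint speeds.
- robot.read_effort(): joint torques, N m.
- robot.read_position(): TCP position.
- robot.read_tcp_rot(): TCP orientation.
- robot.read_force(): force on the tool from outside, world axes, zero at the start.
- robot.read_ft_torque(): the same for the moment, N m.
- robot.read_grip_width(): opening from 0.0 (shut) to 1.0 (fully open).
Only numpy, scipy, OpenCV 4.12 (cv2) and the standard library are available. Lean on these libraries where they do the work, as an engineer would, in place of code of your own. Each camera call takes 0.05 s, during which the arm holds its last target.

## Working session

There is one attempt and no reset: what is moved stays moved. The work goes in short steps, each a Python script; the robot and the scene stay as the last script left them, time stands still between calls to the robot, and variables do not carry over. Pictures are saved under pics/ and viewed, and the job is handed in when it is done.

```bash
ls; mkdir -p pics
python3 - <<'E'
from rig import robot
import cv2,numpy as np
for n in("side","top","wrist"):
    p,d=robot.grab_frame(n); cv2.imwrite(f"pics/{n}0.png",p[:,:,::-1]); np.save(f"pics/{n}0.npy",d)
    print(n,robot.camera_info(n))
print(robot.read_t(),robot.read_position(),robot.read_tcp_rot(),robot.read_force(),robot.read_grip_width())
E
```

```text
pics
side {'vfov': 49.777369499410085, 'cx': 252.01225474616865, 'cy': 193.47453786635953, 'view': array([[ 0.99881192, -0.04368205,  0.02160167, -0.60697702],
       [-0.01077516, -0.63027458, -0.77629753,  0.07881771],
       [ 0.04752525,  0.77514246, -0.62999644,  0.88058397],
       [ 0.        ,  0.        ,  0.        ,  1.        ]])}
top {'vfov': 49.65121408220574, 'cx': 254.16868795376826, 'cy': 189.26006468179338, 'view': array([[ 0.00510334, -0.99995898, -0.00748308,  0.0303803 ],
       [-0.99537195, -0.00436154, -0.09599823,  0.61400292],
       [ 0.09596165,  0.00793836, -0.99535338,  0.97882939],
       [ 0.        ,  0.        ,  0.        ,  1.        ]])}
wrist {'vfov': 68.07935597814522, 'cx': 256.18485703255624, 'cy': 193.12216129584027, 'T_tool_cam': array([[ 1.56713070e-04, -9.55418648e-01, -2.95254438e-01,
         8.02122126e-02],
       [ 9.99999974e-01,  1.00168772e-04,  2.06635177e-04,
         3.76840274e-04],
       [-1.67847827e-04, -2.95254463e-01,  9.55418638e-01,
        -1.58292216e-01],
       [ 0.00000000e+00,  0.00000000e+00,  0.00000000e+00,
         1.00000000e+00]])}
0.15 [ 0.22736942 -0.63516038  0.22583226] [[-9.41519913e-01 -3.36956920e-01 -5.35870490e-04]
 [-3.36957328e-01  9.41519186e-01  1.17524574e-03]
 [ 1.08525163e-04  1.28708276e-03 -9.99999166e-01]] [ 0.42920056 -0.55370124  0.24723586] 0.9986569671325192
```

View pics/top0.png

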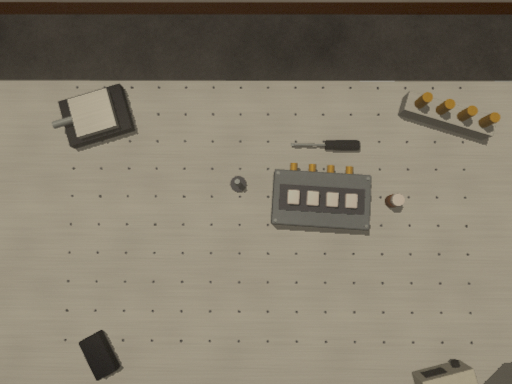

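View pics/side0.png

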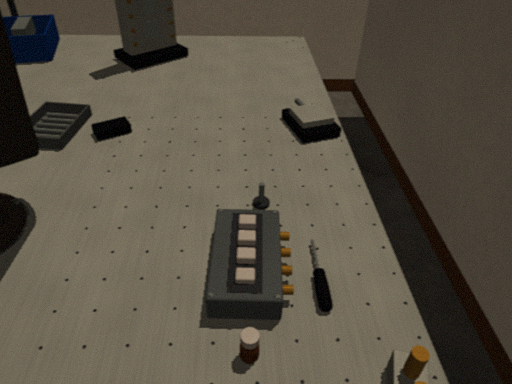

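The top view shows the box in the middle right. The caps are at about (294,197), (313,198), (332,200) and (351,201), with the post at (238,184), the vial at (396,201) and the driver at (325,145). I'll enlarge it and measure.

```bash
cat > h.py <<'E'
import numpy as np,cv2
from rig import robot
def world(name,u,v,d,ci=None):
    ci=ci or robot.camera_info(name); f=192/np.tan(np.radians(ci['vfov']/2))
    p=np.array([(u-ci['cx'])/f*d,(v-ci['cy'])/f*d,d,1])
    if 'view' in ci: return (np.linalg.inv(ci['view'])@p)[:3]
def plane(name,u,v,z):
    ci=robot.camera_info(name); f=192/np.tan(np.radians(ci['vfov']/2))
    T=np.linalg.inv(ci['view']); r=T[:3,:3]@np.array([(u-ci['cx'])/f,(v-ci['cy'])/f,1]); o=T[:3,3]
    return o+r*(z-o[2])/r[2]
E
python3 - <<'E'
from h import *
p=cv2.imread("pics/top0.png"); d=np.load("pics/top0.npy")
c=cv2.resize(p[130:240,220:410],None,fx=4,fy=4,interpolation=cv2.INTER_CUBIC); cv2.imwrite("pics/topc.png",c)
c=cv2.resize(cv2.imread("pics/side0.png")[180:380,190:350],None,fx=3,fy=3,interpolation=cv2.INTER_CUBIC); cv2.imwrite("pics/sidec.png",c)
m=(p.min(2)>125).astype(np.uint8); m[:180]=0;m[215:]=0;m[:,:280]=0;m[:,362:]=0
n,l,s,ce=cv2.connectedComponentsWithStats(m)
for i in range(1,n):
    if s[i,4]<30: continue
    dd=np.median(d[l==i]); print(ce[i],s[i],world("top",*ce[i],dd),plane("top",*ce[i],.076))
E
```

```text
[293.02702703 196.32432432] [288 190  11  14 148] [ 0.59329672 -0.05693607  0.07688915] [ 0.59336757 -0.0570125   0.076     ]
[312.32 197.62] [307 191  12  14 150] [ 0.59045697 -0.10136417  0.07741372] [ 0.59056548 -0.10155145  0.076     ]
[331.95862069 198.82068966] [327 192  12  14 145] [ 0.58791253 -0.14664323  0.07705323] [ 0.58799054 -0.14683257  0.076     ]
[351.06849315 200.17123288] [346 194  12  14 146] [ 0.58527206 -0.1914851   0.07310801] [ 0.58506669 -0.19083232  0.076     ]
```

View pics/topc.png

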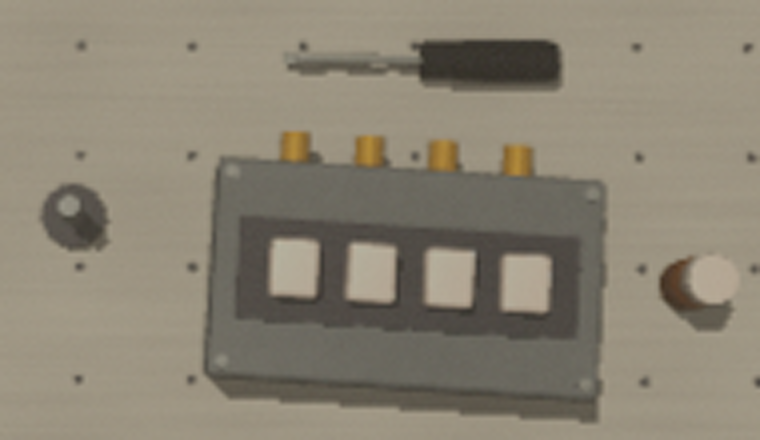

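View pics/sidec.png

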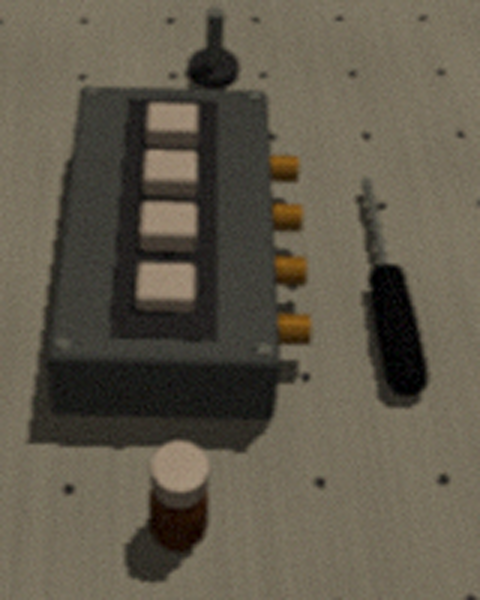

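Depth puts cap 4 at 73 mm and the others at about 77 mm, so key 4 is probably the latched one. Cap spacing comes out at about 45 mm and the yaw at about -3.5°, both consistent with the data given. Next I'll shut the gripper and hover over key 1 with the jaws along the box's x axis, which leaves 19 mm of finger across the row.

```bash
cat >> h.py <<'E'
K=[np.array(k) for k in ((.5934,-.0570),(.5906,-.1015),(.5879,-.1467),(.5851,-.1910))]
r=K[0]-K[3]; r/=np.linalg.norm(r); bx=np.array([r[1],-r[0],0])
zt=np.array([0,0,-1.])
def ori(s):
    y=s*bx; return np.column_stack([np.cross(y,zt),y,zt])
E
python3 - <<'E'
from h import *
for s in(1,-1):
    for k in K: print(s,robot.ik([*k,.073],ori(s)))
robot.move_gripper(0.0); print(robot.read_t())
s=min((1,-1),key=lambda s:np.abs(np.array(robot.ik([*K[0],.12],ori(s)))-robot.read_qpos()).max())
print(s); robot.goto([*K[0],.12],ori(s)); print(robot.read_t(),robot.read_position())
robot.servo_line([*K[0],.095],speed=.05);print(robot.read_t(),robot.read_position())
p,d=robot.grab_frame("side"); cv2.imwrite("pics/side1.png",cv2.resize(p[130:380,150:350,::-1],None,fx=2.4,fy=2.4))
p,d=robot.grab_frame("wrist"); cv2.imwrite("pics/wr1.png",p[:,:,::-1])
F=np.array([(robot.read_force(),robot.dwell(.01))[0] for _ in range(20)]);print(F.mean(0),F.std(0),robot.read_t())
t=robot.read_t(); robot.servo_line([*K[0],.0945],speed=.01);print(robot.read_t()-t,robot.read_position())
E
```

```text
1 [ 13.28145207  21.27259014 -20.42213472   0.         -48.30527514
 163.17415842]
1 [  8.91514936  21.52311315 -20.01296327   0.         -48.46392358
 167.54046112]
1 [  4.44278383  22.05675627 -19.13681479   0.         -48.80642895
 172.01282666]
1 None
-1 [ 13.28145207  21.27259014 -20.42213472   0.         -48.30527514
 -16.82584158]
-1 [  8.91514936  21.52311315 -20.01296327   0.         -48.46392358
 -12.45953888]
-1 [  4.44278383  22.05675627 -19.13681479   0.         -48.80642895
  -7.98717334]
-1 [  0.07835733  22.82059044 -17.8721127    0.         -49.30729686
  -3.62274684]
1.575
-1
4.0333 [ 0.59341481 -0.05777589  0.12010578]
4.6833 [ 0.59346521 -0.05701445  0.09485775]
[ 0.00378792 -0.00470384  0.11622049] [0.47752636 0.49686538 0.38954982] 4.95
0.25 [ 0.59341401 -0.05697612  0.09453818]
```

View pictures.

View pics/side1.png

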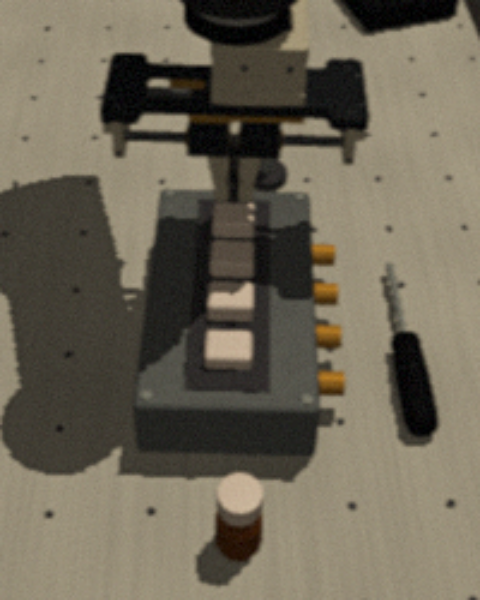

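View pics/wr1.png

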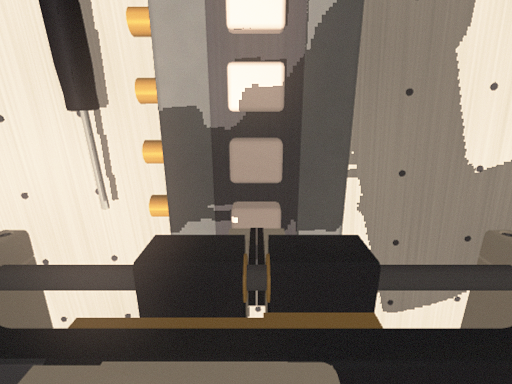

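The side and wrist views show the fingers centred over key 1: tips at about (257,235) in the wrist view, cap column at about 256. The force reading has about 0.4 N of noise, so I'll average it and probe in small steps.

```bash
cat >> h.py <<'E'
def fz(n=8):
    return np.mean([(robot.read_force(),robot.dwell(.008))[0][2] for _ in range(n)])
def probe(i,zs=.0785,floor=.0725,step=.0004,thr=1.0):
    robot.servo_line([*K[i],zs],speed=.04); b=fz(16); z=zs; extra=0
    print("key",i+1,"base",round(b,2),robot.read_position().round(4) if hasattr(robot.read_position(),'round') else robot.read_position(),robot.read_t())
    hit=0
    while z-step>=floor:
        z-=step; robot.servo_line([*K[i],z],speed=.01); f=fz()-b
        print(f"cmd {z*1e3:.2f} z {robot.read_position()[2]*1e3:.2f} f {f:.2f} t {robot.read_t():.2f}")
        if f>2.0: break
        if f>thr:
            hit+=1
            if hit>=3: break
    robot.servo_line([*K[i],.085],speed=.05); print(robot.read_t())
E
python3 - <<'E'
from h import *
probe(0)
E
```

```text
key 1 base 0.06 [ 0.5936 -0.057   0.0787] 5.8833
cmd 78.10 z 78.21 f 0.07 t 6.20
cmd 77.70 z 77.70 f 0.05 t 6.52
cmd 77.30 z 77.28 f -0.03 t 6.83
cmd 76.90 z 76.88 f -0.14 t 7.15
cmd 76.50 z 76.49 f 0.01 t 7.47
cmd 76.10 z 76.18 f 0.97 t 7.78
cmd 75.70 z 75.79 f 2.15 t 8.10
8.4333
```

Contact with key 1 was at about 76.1 mm, which is the height of an up key. Now keys 2 and 3.

```bash
sed -i 's/if f>2.0: break/if f>1.9:\n            print("settled",fz(16)-b); break/' h.py
python3 - <<'E'
from h import *
for i in(1,2):
    robot.servo_line([*K[i],.085],speed=.06); probe(i,.0773)
E
```

```text
key 2 base -0.09 [ 0.5905 -0.1014  0.0772] 9.8
cmd 76.90 z 76.91 f -0.05 t 10.12
cmd 76.50 z 76.50 f 0.40 t 10.43
cmd 76.10 z 76.17 f 1.45 t 10.75
cmd 75.70 z 75.79 f 2.29 t 11.07
settled 2.5471078059880585
11.5333
key 3 base 0.16 [ 0.5878 -0.1466  0.0772] 12.9167
cmd 76.90 z 76.94 f -0.34 t 13.23
cmd 76.50 z 76.48 f 0.02 t 13.55
cmd 76.10 z 76.22 f 1.53 t 13.87
cmd 75.70 z 75.78 f 2.04 t 14.18
settled 2.3539169724865765
14.65
```

Keys 2 and 3 also touch at about 76 mm, so they are up. Now key 4, with a finer step where I expect contact.

Run:
```python
from h import *
i=3
robot.servo_line([*K[i],.085],speed=.06); probe(i,.0773,floor=.0710,step=.0004)
```

```text
key 4 base 0.1 [ 0.5852 -0.1909  0.0773] 16.0167
cmd 76.90 z 76.97 f -0.14 t 16.33
cmd 76.50 z 76.50 f 0.07 t 16.65
cmd 76.10 z 76.08 f 0.27 t 16.97
cmd 75.70 z 75.71 f -0.01 t 17.28
cmd 75.30 z 75.31 f -0.26 t 17.60
cmd 74.90 z 74.87 f -0.04 t 17.92
cmd 74.50 z 74.50 f -0.23 t 18.23
cmd 74.10 z 74.08 f -0.29 t 18.55
cmd 73.70 z 73.69 f -0.01 t 18.87
cmd 73.30 z 73.30 f -0.17 t 19.18
cmd 72.90 z 72.89 f -0.28 t 19.50
cmd 72.50 z 72.49 f -0.22 t 19.82
cmd 72.10 z 72.28 f 2.20 t 20.13
settled 2.5152652056298255
20.675
```

Key 4 gave no resistance until 72.3 mm, then a firm contact, so it is the latched key. I'll press it home while monitoring force and depth.

Run:
```python
from h import *
k=K[3]
robot.servo_line([*k,.0735],speed=.05); b=fz(16)
robot.servo_line([*k,.0690],speed=.015)
z=.0690
while z>.0664:
    f=fz()-b; zz=robot.read_position()[2]
    print(f"cmd {z*1e3:.2f} z {zz*1e3:.2f} f {f:.2f} t {robot.read_t():.2f}")
    if f>9: break
    z-=.0003; robot.servo_line([*k,z],speed=.01)
robot.servo_line([*k,.069],speed=.02)
robot.servo_line([*k,.079],speed=.03); print(fz()-b)
robot.servo_line([*k,.13],speed=.1); print(robot.read_t(),robot.read_position())
```

```text
cmd 69.00 z 68.95 f 0.71 t 21.71
cmd 68.70 z 68.97 f 3.89 t 22.02
cmd 68.40 z 68.51 f 4.21 t 22.34
cmd 68.10 z 68.14 f 4.02 t 22.66
cmd 67.80 z 67.85 f 4.25 t 22.98
cmd 67.50 z 67.78 f 6.21 t 23.29
cmd 67.20 z 67.72 f 8.11 t 23.61
cmd 66.90 z 67.66 f 9.89 t 23.93
0.20796454976107553
25.3917 [ 0.58471181 -0.19088499  0.12964844]
```

The key reached its hard stop: z stalled at 67.7 mm while force rose to 9.9 N. I'll back off and check all four heights.

Run:
```python
from h import *
R=ori(-1)
robot.servo_line([*K[3],.2],speed=.12)
robot.goto([.35,-.45,.23],R); print(robot.read_t())
p,d=robot.grab_frame("top"); p=p[:,:,::-1].copy(); cv2.imwrite("pics/top2.png",cv2.resize(p[130:240,220:410],None,fx=4,fy=4))
d2=robot.grab_frame("top")[1]
d0=np.load("pics/top0.npy")
for u,v in((293,196),(312,198),(332,199),(351,200)):
    s=np.s_[v-4:v+5,u-3:u+4]
    print([world("top",u,v,np.mean(x[s]))[2].round(4) for x in(d0,d,d2)])
q,_=robot.grab_frame("side"); cv2.imwrite("pics/side2.png",cv2.resize(q[180:380,190:350,::-1],None,fx=3,fy=3))
print(robot.read_t())
```

```text
27.4417
[np.float64(0.077), np.float64(0.0773), np.float64(0.0774)]
[np.float64(0.093), np.float64(0.0774), np.float64(0.077)]
[np.float64(0.0773), np.float64(0.077), np.float64(0.0772)]
[np.float64(0.0732), np.float64(0.0773), np.float64(0.0774)]
27.5917
```

View pics/top2.png

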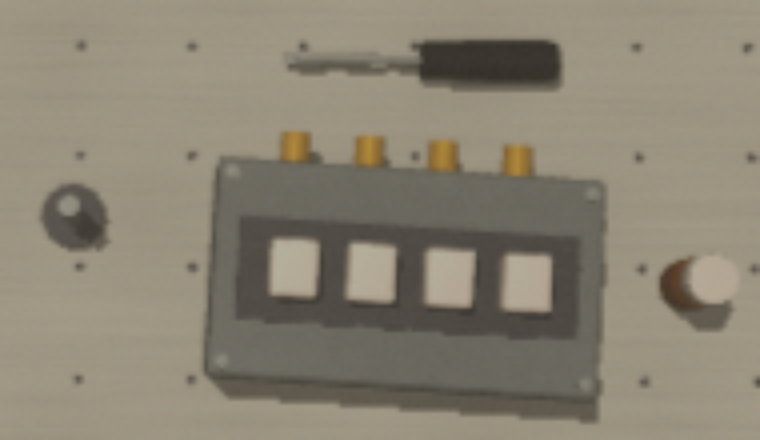

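View pics/side2.png

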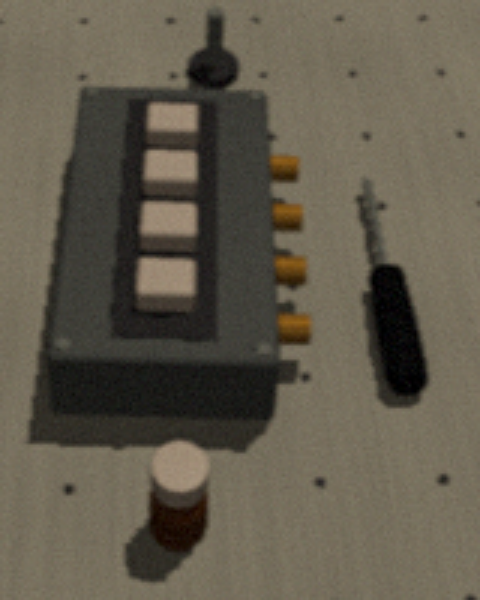

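All four caps now read about 77 mm. The post, driver and vial sit at the same pixels as before, and the arm is clear of everything.

```bash
python3 -c "
from rig import robot
robot.job_done(); print(robot.read_t())"
```

```text
the job is handed in; nothing more can be done
the job is handed in; nothing more can be done
```

All four keys are now up, and the job was handed in at about 27.6 s. Key 4, the rightmost, was the latched one.

- **Tapping:** I tapped keys 1 to 4 from left to right with shut fingers, at about 2 to 2.5 N. Keys 1 to 3 touched at about 76 mm (up), and key 4 only at about 72.3 mm (latched).
- **Pressing:** I pressed key 4 to its hard stop, reading about 67.7 mm at 9.9 N, then let it spring up.
- **Last checks:** Top-camera depth reads 77.0 to 77.4 mm on all four caps; key 4 read 73.2 mm before. The post, vial and driver look unmoved in the top and side views, and the arm was clear of everything.
- **What disagreed:**
  - The tapping forces on the up keys settled at up to about 2.5 N, where I expected about 1.6 N for that travel. I told the keys apart by contact height and did not clearly feel them give.
  - One of key 2's depth averages from before the tapping read 93 mm, which I took as a bad pixel; the median for that same picture was 77 mm.

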